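Let two tins of red ink out of a rocker-gated tin feeder

TASK

The next print needs two tins of red ink. On the feeder that holds the red tins, push the black peg at the back of the yellow rocker all the way down, so that its gate lifts and one tin rolls into the outlet tray, let the rocker come right back up, then press once more for the second tin. Touch no tin and no gate; the third red tin stays behind the shut gate, and the blue tins and the loose things around stay where they are.

Things in the scene. Friction and masses are not known exactly. Their poses are not given: they have to be found in the camera images.
- feeder_a: Fixed gravity feeder with three red tins: aluminium lane 48 mm wide inside, walls 24 mm high, on a plywood base 384 x 84 mm. Origin: table top under the lane's middle at the gate; +x level uphill along the lane (slope 8.6 degrees), y across, z up. Lane floor 42 mm high at the gate. Lane from x = -0.16 to 0.22; x below -0.02 is the outlet tray, closed at its end, room for two tins.
- rocker_a (a joint): Rocker of the red tins' feeder, rad: 0 at rest, gate shut; 0.75 at its stop, gate up. Yellow yoke round the lane, sprung, returns to 0 when let go. Pressing the peg at its rear lifts the gate and drops a white roller that holds back the second tin. The first tin is freed only above about 0.65 and rolls out in 1 s; after the return the next needs 1 s to reach the gate. Takes up to 6 N.
- peg_a (a point): Middle of the press peg of the red tins' rocker: level black rubber peg, 20 mm thick, 44 mm long along the feeder's y, outside the lane's wall on its +y side, 56 mm from the lane's middle, at the yellow arm's rear end. Swings at 70 mm radius round the pivot axis; 138 mm above the table at rest, 51 mm lower at the stop, nearly straight below. Tops of the tins beside it: up to 138 mm.
- pivot_a (a point): Feeder with the red tins: point on the rocker's turning axis in the middle of the lane; the axis runs along the feeder's y. Turning by a positive value carries the press peg down and the gate up.
- gate_a (a point): Feeder with the red tins: yellow gate plate, 62 mm wide, 36 mm high, 3 mm thick, across the front end of the rocker, 56 mm downhill of the pivot; it stops the first tin. Point in the middle of its lower edge. Not to be touched.
- red_1: A closed red ink tin, 69 mm in diameter, 43 mm long, 160 g, lying on its side in the feeder, the first, against the gate. Origin in the middle of its bottom face (21 mm to the feeder's -y side of the lane's middle), own z along its axis towards the lid.
- red_2: A closed red ink tin, 69 mm in diameter, 43 mm long, 160 g, lying on its side in the feeder, the second, behind the first. Origin in the middle of its bottom face (21 mm to the feeder's -y side of the lane's middle), own z along its axis towards the lid.
- red_3: A closed red ink tin, 69 mm in diameter, 43 mm long, 160 g, lying on its side in the feeder, the third and last. Origin in the middle of its bottom face (21 mm to the feeder's -y side of the lane's middle), own z along its axis towards the lid.
- feeder_b: Fixed gravity feeder with three blue tins: aluminium lane 48 mm wide inside, walls 24 mm high, on a plywood base 384 x 84 mm. Origin: table top under the lane's middle at the gate; +x level uphill along the lane (slope 8.6 degrees), y across, z up. Lane floor 42 mm high at the gate. Lane from x = -0.16 to 0.22; x below -0.02 is the outlet tray, closed at its end, room for two tins.
- rocker_b (a joint): Rocker of the blue tins' feeder, rad: 0 at rest, gate shut; 0.75 at its stop, gate up. Yellow yoke round the lane, sprung, returns to 0 when let go. Pressing the peg at its rear lifts the gate and drops a white roller that holds back the second tin. The first tin is freed only above about 0.65 and rolls out in 1 s; after the return the next needs 1 s to reach the gate. Takes up to 6 N.
- peg_b (a point): Middle of the press peg of the blue tins' rocker: level black rubber peg, 20 mm thick, 44 mm long along the feeder's y, outside the lane's wall on its +y side, 56 mm from the lane's middle, at the yellow arm's rear end. Swings at 70 mm radius round the pivot axis; 138 mm above the table at rest, 51 mm lower at the stop, nearly straight below. Tops of the tins beside it: up to 138 mm.
- pivot_b (a point): Feeder with the blue tins: point on the rocker's turning axis in the middle of the lane; the axis runs along the feeder's y. Turning by a positive value carries the press peg down and the gate up.
- gate_b (a point): Feeder with the blue tins: yellow gate plate, 62 mm wide, 36 mm high, 3 mm thick, across the front end of the rocker, 56 mm downhill of the pivot; it stops the first tin. Point in the middle of its lower edge. Not to be touched.
- blue_1: A closed blue ink tin, 69 mm in diameter, 43 mm long, 160 g, lying on its side in the feeder, the first, against the gate. Origin in the middle of its bottom face (21 mm to the feeder's -y side of the lane's middle), own z along its axis towards the lid.
- blue_2: A closed blue ink tin, 69 mm in diameter, 43 mm long, 160 g, lying on its side in the feeder, the second, behind the first. Origin in the middle of its bottom face (21 mm to the feeder's -y side of the lane's middle), own z along its axis towards the lid.
- blue_3: A closed blue ink tin, 69 mm in diameter, 43 mm long, 160 g, lying on its side in the feeder, the third and last. Origin in the middle of its bottom face (21 mm to the feeder's -y side of the lane's middle), own z along its axis towards the lid.
- jar_grey: Bystander: loose dark grey ink jar with cream lid, 73 mm across, 85 mm high; origin in the middle of its underside.
- purple: Bystander: loose purple squeeze bottle, 38 mm across, 100 mm high; origin in the middle of its underside.
- glue: Bystander: loose white glue bottle with a long nozzle, 38 mm across, 151 mm high; origin in the middle of its underside.
- masking: Bystander: loose roll of beige masking tape lying flat, 90 mm across, 18 mm high; origin in the middle of its underside.
- marker: Bystander: loose white marker with black cap, 17 x 135 x 16 mm, lying; origin in the middle of its underside.
Things that resemble listed ones, but are neither listed nor needed, are in the scene too. Leave any purple look-alike of the red_3 alone.

How it is judged:
By the outcome, as a careful person would: the job done as asked, in the order asked, and still so for the second after the job is handed in, with the robot touching nothing.
It also fails if it takes over 54 s, if anything falls off the work surface, if the arm or the gripper's body presses on something with over 40 N, if the wrist force passes 120 N, or if a joint passes its speed limit or range.

ROBOT

A 7-joint arm with a two-finger parallel gripper is mounted at the origin on a cart in front of the work surface, level with it; the furniture and walls round the work are solid. World frame = base frame: x ahead of the robot, y to its left, z up, the work surface at z = 0. Lengths are in m, angles in rad, forces in N, time in s.
With the tool pointing down it reaches from about 0.4 to 0.875 m from the base axis. Payload 19.3 kg.
Tool frame: the origin (TCP) lies midway between the tips of the shut fingers; the grasp point (between the pads) lies 19 mm behind it; z points along the fingers, y is the line along which they close (so a half turn about z gives the same grasp; the last joint's range is limited). The gripper opens to 85 mm and grips with 20 to 120 N. Pads are 22 mm wide; open, the fingers measure 114 mm over their backs; the gripper's body (76 mm by 85 mm) begins 54 mm behind the grasp point. The pads swing forward as they close: fully open they stand 13 mm farther back than shut.
Start: joints at [1.252, 0.521, -0.036, 1.599, 0.021, 1.021, -0.113], TCP at [0.154, -0.606, 0.231] pointing down, gripper open.
Joint ranges: [-2.91, 2.91], [-0.3, 2.13], [-1.5, 1.42], [0.17, 2.43], [-1.26, 4.41], [0.16, 1.93], [-2.52, 2.52]. Speed limits (rad/s): [1.89, 1.89, 2.39, 2.39, 3.01, 3.01, 3.01].

INTERFACE

Orientations are given as [roll, pitch, yaw] about the fixed x, y, z axes, in that order (R = Rz(yaw) Ry(pitch) Rx(roll)).
In Python, from workcell import telemetry, grab_frame, calibration, bot, outline_of, landmark_of gives the robot as it stands. The module is installed in compiled form; this text tells all that it offers.
- The arm moves only by the shell command python3 -m inch 'ROWS' [FORCE]. ROWS is JSON, a list of rows, each a list of 7 numbers: the shift along the tool's x, y, z in m, then the turn, a rotation vector about the tool's x, y, z in rad, then the closure, from 0 (fully open) to 1 (shut). A call has 1 to 5 rows; each row shifts and turns the commanded pose from where the row before left it, along the tool's axes as they then stand; what a row does not reach is not made up. A row lasts 1/10 s, in which the tool goes at most 50 mm and 8.59 degrees, less where a joint would pass 70% of its speed; a pose out of reach is approached as far as the arm can. A call is refused whole if a number of a shift passes 0.05 or a number of a turn 0.15, either way. A call with a gripper value outside its range is refused whole. The fingers move at their own pace and stop on an object; FORCE is the grip in N (left out, the last holds). Time passes only in rows, so rows that do not move let the fingers close. It gives the time, the measured TCP pose, the force, the opening and the grip force at its end, in the units of the state.
- telemetry.observe(): the state, without advancing time (a new reading comes with each control period).
- grab_frame(name): name is "scene" or "top"; returns the picture (400x640x3 uint8, red, green, blue); there is no depth.
- calibration(name): a dict with "fovy" (degrees; the focal length in pixels is half the picture's height over the tangent of half this angle, whatever the lens; pixels are square), "cx", "cy" (the principal point, pixels), "pose" (4x4, takes a point from camera to world coordinates). Camera axes: x right, y down, z forward; pixel columns grow to the right and rows downward; lengths in m; the calibration is good to about 2 mm. A picture is of the moment at which its call begins. calibration takes no time and is no camera call.
- bot.job_done(): hands the job in; it is judged then, once.
Trained networks look in the newest picture that a camera, given by its name, has taken for a name from the list of things; names that differ only in an ending like _2 or _b are one class to them, and where a whole thing is asked for, a point or a joint stands for the part that bears it (a point fixed in the world has none). Each returns a list of dicts, best first, with "score" (0 to 1); they miss things now and then, are a little off and sometimes report something else, mostly with a low value. They report only what shows in the picture. A call takes as long as a camera call. They do not tell look-alikes from the thing itself.
- outline_of(label, camera): "region" (400x640 bool, what is visible of it) and "rect" ([left, top, right, bottom] in pixels, round what is visible of it).
- landmark_of(label, camera): "xy" ([column, row] in pixels: a listed point, or the origin of a listed thing).
The state is a dict: "clock": time; "qpos": joint angles; "qd": joint speeds; "joint_efforts": joint torques, N m; "position": TCP position; "tool_rot": TCP orientation; "force": force on the tool from outside, world axes, zero at the start; "moment": the same for the moment, N m; "grip_width": finger opening in m; "finger_force": force on a finger pad.
Only numpy, scipy, OpenCV 4.12 (cv2) and the standard library are available. Lean on these libraries where they do the work, as an engineer would, in place of code of your own. Each camera call takes 0.05 s, during which the arm holds its last target. There are 200 camera calls.

## Working session

There is one attempt and no reset: what is moved stays moved. The work goes in short steps, Python scripts to look and compute and a shell command to move; the robot and the scene stay as the last step left them, time stands still between calls to the robot, and variables do not carry over. Pictures are saved under pics/ and viewed, at most 10 in all, crops included, and the job is handed in when it is done.

```bash
mkdir -p pics; cat > h.py <<'E'
import numpy as np,cv2
from workcell import telemetry, grab_frame, calibration, bot, outline_of, landmark_of
def cam(n):
    c=calibration(n);f=200/np.tan(np.radians(c["fovy"])/2);return f,c["cx"],c["cy"],np.array(c["pose"])
def ray(n,xy):
    f,cx,cy,P=cam(n);d=P[:3,:3]@np.array([(xy[0]-cx)/f,(xy[1]-cy)/f,1]);return P[:3,3],d
def atz(n,xy,z):
    o,d=ray(n,xy);return o+d*(z-o[2])/d[2]
def proj(n,p):
    f,cx,cy,P=cam(n);q=P[:3,:3].T@(np.array(p)-P[:3,3]);return q[:2]/q[2]*f+[cx,cy]
E
python3 - <<'E'
from h import *
for n in("scene","top"):
    cv2.imwrite(f"pics/{n}0.png",cv2.cvtColor(grab_frame(n),cv2.COLOR_RGB2BGR))
    print(n,cam(n)[3][:3,3].round(3))
    for l,z in(("peg_a",.138),("pivot_a",None),("gate_a",.045),("feeder_a",0),("red_1",.08)):
        for d in landmark_of(l,n): print(l,round(d["score"],2),np.round(d["xy"]),atz(n,d["xy"],z).round(3) if z is not None else "")
print(telemetry.observe())
E
```

```text
scene [0.221 0.754 1.062]
peg_a 0.85 [288. 232.] [0.604 0.209 0.138]
peg_a 0.56 [360. 238.] [0.438 0.144 0.138]
pivot_a 0.98 [354. 217.] 
pivot_a 0.74 [280. 210.] 
gate_a 0.86 [358. 213.] [0.498 0.005 0.045]
gate_a 0.79 [283. 208.] [0.696 0.084 0.045]
feeder_a 0.76 [284. 223.] [0.688 0.103 0.   ]
feeder_a 0.71 [357. 232.] [0.486 0.036 0.   ]
feeder_a 0.18 [336. 232.] [0.54  0.063 0.   ]
red_1 0.79 [252. 249.] [0.682 0.262 0.08 ]
red_1 0.73 [265. 232.] [0.682 0.2   0.08 ]
red_1 0.61 [274. 214.] [0.692 0.14  0.08 ]
top [0.331 0.035 1.766]
peg_a 0.69 [272. 199.] [0.608 0.214 0.138]
pivot_a 0.56 [312. 243.] 
pivot_a 0.53 [424. 193.] 
pivot_a 0.2 [277. 180.] 
gate_a 0.81 [332. 242.] [0.485 0.018 0.045]
gate_a 0.57 [309. 182.] [0.685 0.101 0.045]
gate_a 0.35 [423. 266.] [ 0.414 -0.282  0.045]
feeder_a 0.92 [332. 241.] [0.492 0.016 0.   ]
feeder_a 0.74 [310. 186.] [0.68  0.098 0.   ]
red_1 0.79 [296. 177.] [0.694 0.142 0.08 ]
red_1 0.63 [255. 176.] [0.694 0.281 0.08 ]
red_1 0.61 [274. 177.] [0.692 0.215 0.08 ]
red_1 0.6 [212. 245.] [0.464 0.408 0.08 ]
red_1 0.52 [374. 209.] [ 0.592 -0.118  0.08 ]
{'clock': 0.6, 'qpos': array([ 1.25179164,  0.52141113, -0.03627018,  1.59951702,  0.02118954,
        1.0211453 , -0.11283045]), 'qd': array([-0.00061268, -0.0012852 ,  0.00047077,  0.00176262, -0.00061252,
       -0.00176311,  0.00091809]), 'joint_efforts': array([ 2.42354245e-04, -9.26492786e+01,  1.97762512e+00, -3.70145702e+01,
        1.79624499e-02,  1.95799643e-03,  2.33896094e-05]), 'position': array([ 0.15385499, -0.60573294,  0.23127807]), 'tool_rot': array([-3.14149699e+00,  1.45373071e-05,  2.48700302e-01]), 'force': array([-0.66644261, -1.11396966,  0.28891884]), 'moment': array([ 0.01313263,  0.00142667, -0.0459172 ]), 'finger_force': 0.0, 'grip_width': 0.08551114870735259}
```

View pics/scene0.png

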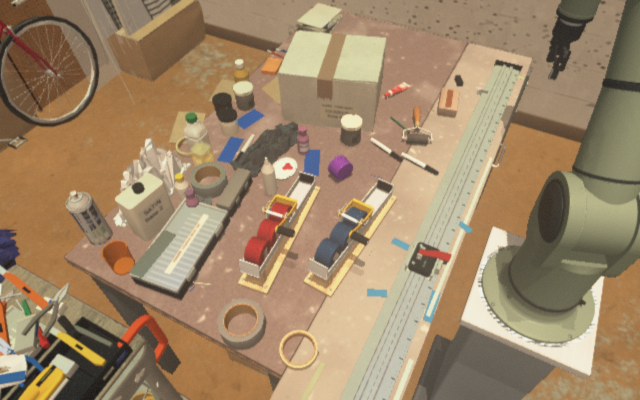

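View pics/top0.png

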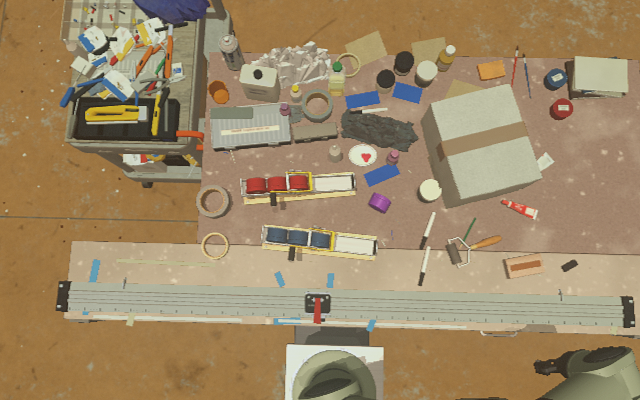

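The scene view shows two feeders. The far one holds red tins, with its black peg at scene (288,232) and top (272,199). The near one holds blue tins, with its peg at scene (360,238) and top (291,254). The red feeder is the one meant, and I'll confirm it in a crop. The purple roll at top (380,203) is the look-alike to leave alone.

```bash
python3 - <<'E'
from h import *
im=grab_frame("scene");c=im[165:295,225:395]
cv2.imwrite("pics/crop1.png",cv2.cvtColor(cv2.resize(c,None,fx=4.5,fy=4.5,interpolation=cv2.INTER_CUBIC),cv2.COLOR_RGB2BGR))
g=grab_frame("top")
hsv=cv2.cvtColor(g,cv2.COLOR_RGB2HSV)
# red outlines
ps=[]
for d in outline_of("red_1","top"):
    r=d["rect"]; m=np.array([(r[0]+r[2])/2,(r[1]+r[3])/2]);col=g[d["region"]].mean(0)
    print(round(d["score"],2),m,col.round(),atz("top",m,.1).round(3))
A=landmark_of("peg_a","top")[0]["xy"];B=landmark_of("peg_a","scene")
o1,d1=ray("top",A);o2,d2=ray("scene",B[0]["xy"])
d1/=np.linalg.norm(d1);d2/=np.linalg.norm(d2)
t=np.linalg.lstsq(np.c_[d1,-d2],o2-o1,rcond=None)[0];p,q=o1+d1*t[0],o2+d2*t[1]
print("tri",p.round(3),q.round(3))
E
```

```text
0.73 [257.7  186.45] [152.  69.  57.] [0.656 0.266 0.1  ]
0.68 [379.65 202.25] [141.  82. 137.] [ 0.613 -0.133  0.1  ]
0.67 [275.75 183.2 ] [162.  65.  53.] [0.668 0.207 0.1  ]
0.56 [295.45 183.05] [159.  67.  55.] [0.67  0.143 0.1  ]
tri [0.441 0.133 0.121] [0.597 0.216 0.136]
```

View pics/crop1.png

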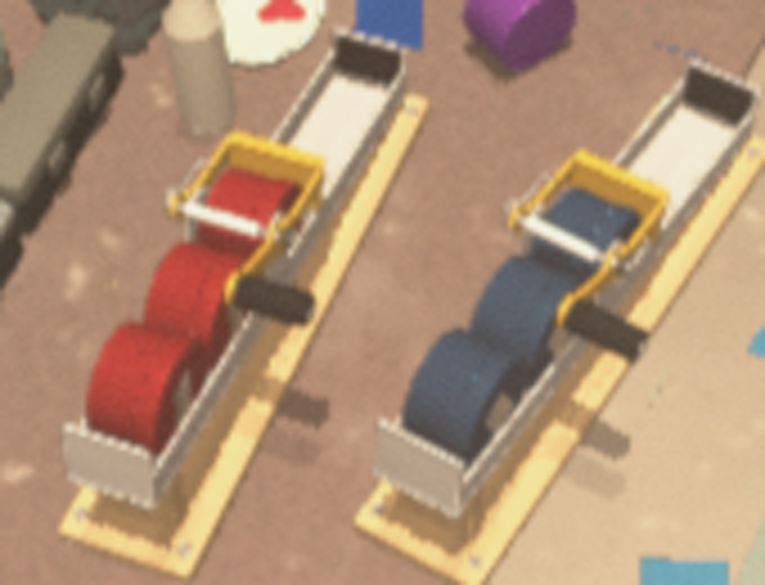

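```bash
python3 -m inch '[[0.03,-0.01,-0.03,0,0,0.05,1],[0.04,-0.02,-0.02,0,0,0.05,1],[0.04,-0.03,0,0,0,0.05,1],[0.04,-0.03,0,0,0,0.05,1],[0.04,-0.03,0,0,0,0.05,1]]' 40
```

```text
clock: 1.35
position: [0.3272, -0.4583, 0.2817]
tool_rot: [3.141, -0.0, -0.004]
force: [1.4, -1.7, 0.4]
grip_width: 0.0124
finger_force: 0.0
```

The crop confirms it: three red tins on the left feeder, and its peg spans crop (235–312, 290–305), which is full picture (285,231). Next I'll go towards it while staying clear of the carton.

```bash
python3 - <<'E'
from h import *
k=lambda x,y:(225+x/4.5,165+y/4.5)
for n,p,z in(("peg",(272,299),.14),("pegin",(238,290),.14),("pegout",(310,304),.14),("b0",(190,575),.01),("b1",(425,100),.01)):print(n,atz("scene",k(*p),z).round(3))
E
python3 -m inch '[[0.02,-0.045,0,0,0,0,1],[0.02,-0.045,0,0,0,0,1],[0.02,-0.045,0,0,0,0,1],[0.02,-0.045,0,0,0,0,1],[0.02,-0.045,0,0,0,0,1]]'
python3 -m inch '[[0.01,-0.05,0,0,0,0,1],[0.01,-0.05,0,0,0,0,1],[0.02,-0.05,0,0,0,0,1],[0.02,-0.05,0,0,0,0,1],[0.02,-0.05,0,0,0,0,1]]'
```

```text
peg [0.609 0.21  0.14 ]
pegin [0.629 0.213 0.14 ]
pegout [0.589 0.203 0.14 ]
b0 [0.609 0.321 0.01 ]
b1 [ 0.654 -0.058  0.01 ]
clock: 1.85
position: [0.4269, -0.2331, 0.2816]
tool_rot: [3.141, -0.001, -0.001]
force: [1.5, -0.6, 0.1]
grip_width: 0.0
finger_force: 0.0
clock: 2.35
position: [0.5025, 0.0042, 0.2817]
tool_rot: [3.141, -0.001, -0.002]
force: [0.4, -1.5, 0.7]
grip_width: 0.0005
finger_force: 0.0
```

```bash

python3 -m inch '[[0.02,-0.045,0,0,0,0,1],[0.02,-0.045,0,0,0,0,1],[0.02,-0.04,0,0,0,0,1],[0.02,-0.04,0.01,0,0,0,1],[0.02,-0.04,0.02,0,0,-0.118,1]]'
python3 -m inch '[[0,0,0.03,0,0,0,1],[0,0,0.02,0,0,0,1],[0,0,0,0,0,0,1]]'
python3 - <<'E'
from h import *
p=telemetry.observe()["position"];print(p,proj("scene",p),proj("top",p))
im=grab_frame("scene");c=im[165:295,225:395]
cv2.imwrite("pics/crop2.png",cv2.cvtColor(cv2.resize(c,None,fx=4.5,fy=4.5,interpolation=cv2.INTER_CUBIC),cv2.COLOR_RGB2BGR))
E
```

```text
clock: 2.85
position: [0.6036, 0.2142, 0.2522]
tool_rot: [-3.141, -0.003, 0.117]
force: [1.1, -0.8, -0.1]
grip_width: -0.0
finger_force: 0.0
clock: 3.15
position: [0.6011, 0.2117, 0.1985]
tool_rot: [3.14, 0.004, 0.117]
force: [0.2, -0.4, 0.8]
grip_width: -0.0002
finger_force: 0.0
[0.60113326 0.21172765 0.19852625] [286.26047937 218.88889969] [270.3309738  198.16740111]
```

View pics/crop2.png

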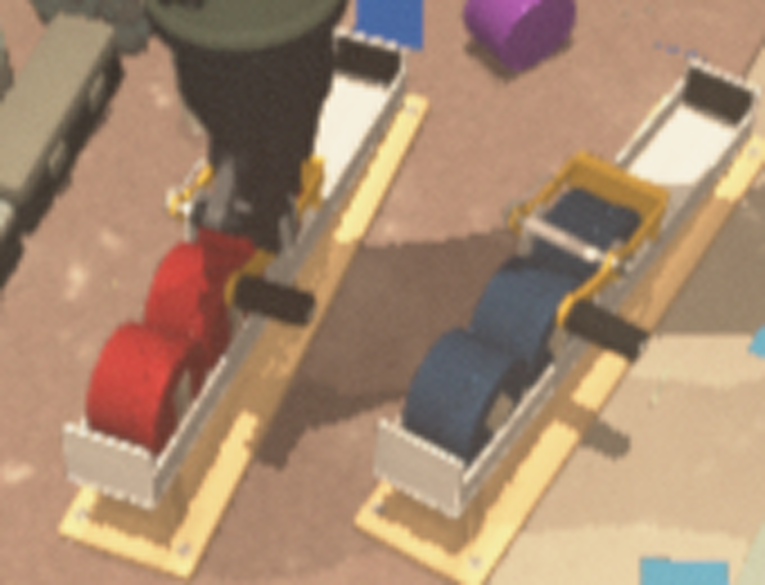

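The finger tips are at crop (276,242), directly above the peg at (272,299), which matches the measurement. I'll press now.

```bash

python3 -m inch '[[0,0,0.03,0,0,0,1],[0,0,0.02,0,0,0,1],[0,0,0.02,0,0,0,1],[0,0,0.01,0,0,0,1],[0,0,0.01,0,0,0,1]]'
python3 -m inch '[[0,0,0.006,0,0,0,1],[0,0,0.004,0,0,0,1],[0,0,0,0,0,0,1]]'
```

```text
clock: 3.7
position: [0.6032, 0.2129, 0.1128]
tool_rot: [-3.14, -0.002, 0.117]
force: [-1.1, 2.4, 4.2]
grip_width: -0.0001
finger_force: 2.2
clock: 4.0
position: [0.6029, 0.2122, 0.1019]
tool_rot: [-3.141, -0.001, 0.117]
force: [2.1, 2.6, 4.8]
grip_width: -0.0003
finger_force: 2.2
```

```bash

python3 -m inch '[[0,0,0.003,0,0,0,1],[0,0,0.002,0,0,0,1],[0,0,0,0,0,0,1]]'
python3 - <<'E'
from h import *
print(telemetry.observe()["force"])
im=grab_frame("scene");c=im[165:295,225:395]
cv2.imwrite("pics/crop3.png",cv2.cvtColor(cv2.resize(c,None,fx=4.5,fy=4.5,interpolation=cv2.INTER_CUBIC),cv2.COLOR_RGB2BGR))
E
```

```text
clock: 4.3
position: [0.603, 0.2116, 0.097]
tool_rot: [3.141, -0.001, 0.116]
force: [0.9, -0.2, 5.7]
grip_width: -0.0001
finger_force: 2.6
[ 0.90963032 -0.22167957  5.73001955]
```

View pics/crop3.png

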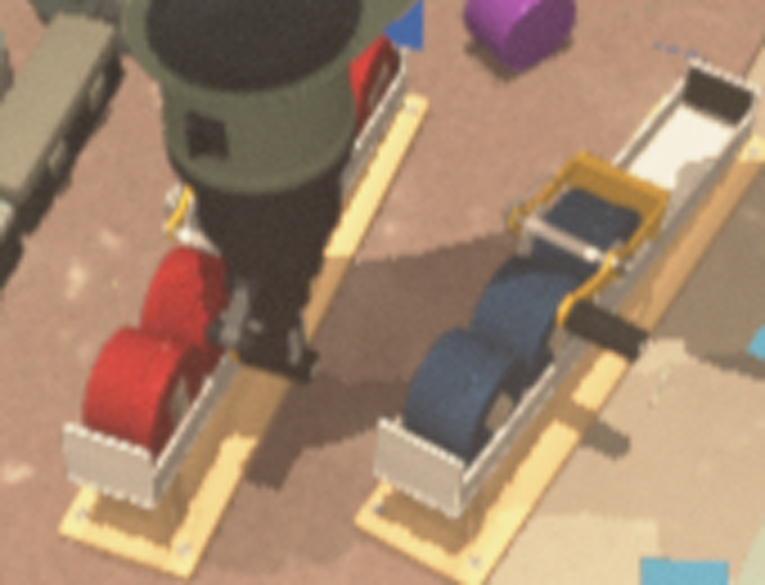

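The first red tin is already in the tray at crop (375,80), and two tins are still held behind. I'll press fully to the stop, hold briefly, then let the rocker rise.

```bash

python3 -m inch '[[0,0,0.002,0,0,0,1],[0,0,0.001,0,0,0,1],[0,0,0,0,0,0,1],[0,0,0,0,0,0,1],[0,0,0,0,0,0,1]]'
python3 -m inch '[[0,0,-0.015,0,0,0,1],[0,0,-0.02,0,0,0,1],[0,0,-0.025,0,0,0,1],[0,0,-0.03,0,0,0,1],[0,0,0,0,0,0,1]]'
python3 -m inch '[[0,0,0,0,0,0,1],[0,0,0,0,0,0,1],[0,0,0,0,0,0,1],[0,0,0,0,0,0,1],[0,0,0,0,0,0,1]]'
python3 -m inch '[[0,0,0,0,0,0,1],[0,0,0,0,0,0,1],[0,0,0,0,0,0,1],[0,0,0,0,0,0,1],[0,0,0,0,0,0,1]]'
python3 -m inch '[[0,0,0,0,0,0,1],[0,0,0,0,0,0,1],[0,0,0,0,0,0,1],[0,0,0,0,0,0,1],[0,0,0,0,0,0,1]]'
python3 - <<'E'
from h import *
im=grab_frame("scene");c=im[165:295,225:395]
cv2.imwrite("pics/crop4.png",cv2.cvtColor(cv2.resize(c,None,fx=4.5,fy=4.5,interpolation=cv2.INTER_CUBIC),cv2.COLOR_RGB2BGR))
E
```

```text
clock: 4.85
position: [0.6033, 0.2116, 0.0958]
tool_rot: [3.141, -0.002, 0.116]
force: [-7.3, -4.2, 30.9]
grip_width: 0.0
finger_force: 15.6
clock: 5.35
position: [0.6039, 0.2123, 0.1875]
tool_rot: [-3.141, -0.005, 0.116]
force: [0.3, 0.6, -0.6]
grip_width: 0.0003
finger_force: 0.0
clock: 5.85
position: [0.6022, 0.2121, 0.1829]
tool_rot: [3.141, 0.001, 0.117]
force: [0.4, 1.0, -0.1]
grip_width: 0.0001
finger_force: 0.0
clock: 6.35
position: [0.6023, 0.2121, 0.1833]
tool_rot: [-3.142, 0.0, 0.117]
force: [-0.3, 0.7, -0.8]
grip_width: 0.0003
finger_force: 0.0
clock: 6.85
position: [0.6024, 0.2121, 0.1833]
tool_rot: [-3.142, 0.0, 0.117]
force: [-0.2, -1.0, -0.3]
grip_width: -0.0
finger_force: 0.0
```

View pics/crop4.png

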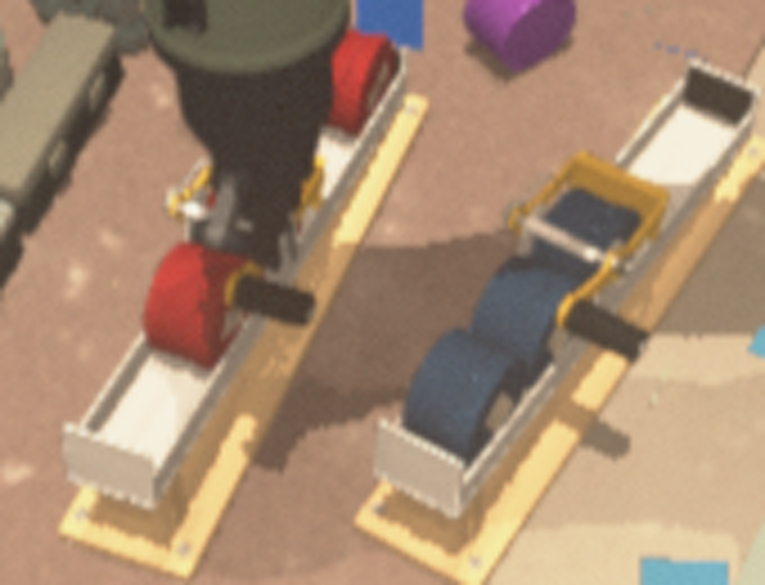

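One tin is in the tray at (365,80), the rocker is back up with its peg at (272,299), and the remaining tins have rolled forward. Pressing again.

```bash

python3 -m inch '[[0,0,0.02,0,0,0,1],[0,0,0.02,0,0,0,1],[0,0,0.02,0,0,0,1],[0,0,0.015,0,0,0,1],[0,0,0.008,0,0,0,1]]'
python3 -m inch '[[0,0,0.003,0,0,0,1],[0,0,0.001,0,0,0,1],[0,0,0,0,0,0,1],[0,0,0,0,0,0,1],[0,0,0,0,0,0,1]]'
python3 -m inch '[[0,0,0,0,0,0,1],[0,0,0,0,0,0,1],[0,0,0,0,0,0,1],[0,0,0,0,0,0,1],[0,0,0,0,0,0,1]]'
python3 - <<'E'
from h import *
im=grab_frame("scene");c=im[165:295,225:395]
cv2.imwrite("pics/crop5.png",cv2.cvtColor(cv2.resize(c,None,fx=4.5,fy=4.5,interpolation=cv2.INTER_CUBIC),cv2.COLOR_RGB2BGR))
E
```

```text
clock: 7.4
position: [0.6023, 0.2121, 0.0994]
tool_rot: [3.142, 0.0, 0.117]
force: [-0.8, -1.2, 6.2]
grip_width: 0.0001
finger_force: 2.7
clock: 7.9
position: [0.6024, 0.2117, 0.097]
tool_rot: [3.141, -0.0, 0.116]
force: [-2.1, -1.0, 4.9]
grip_width: 0.0004
finger_force: 2.6
clock: 8.4
position: [0.6024, 0.2118, 0.097]
tool_rot: [3.141, -0.0, 0.116]
force: [-1.8, -1.1, 6.2]
grip_width: -0.0001
finger_force: 2.6
```

View pics/crop5.png

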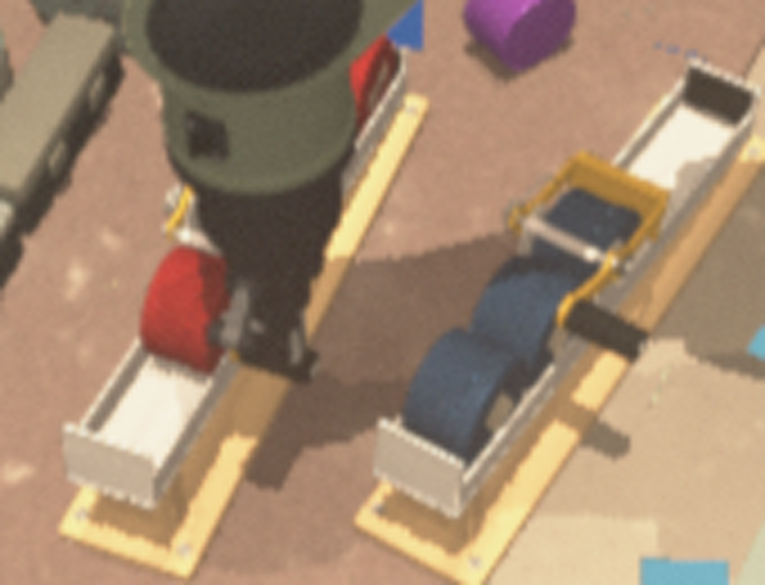

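The third tin is still held at (185,305), while the gripper hides the second one. I'll press to the stop, hold, then release and retreat.

```bash

python3 -m inch '[[0,0,0.002,0,0,0,1],[0,0,0.001,0,0,0,1],[0,0,0,0,0,0,1],[0,0,0,0,0,0,1],[0,0,0,0,0,0,1]]'
python3 -m inch '[[0,0,0,0,0,0,1],[0,0,0,0,0,0,1],[0,0,0,0,0,0,1],[0,0,0,0,0,0,1],[0,0,0,0,0,0,1]]'
python3 -m inch '[[0,0,-0.015,0,0,0,1],[0,0,-0.02,0,0,0,1],[0,0,-0.025,0,0,0,1],[0,0,-0.03,0,0,0,1],[0,0,-0.04,0,0,0,1]]'
python3 -m inch '[[-0.02,0,-0.04,0,0,0,1],[-0.03,0.03,-0.02,0,0,0,1],[-0.04,0.04,0,0,0,0,1],[-0.03,0.04,0,0,0,0,1],[0,0.04,0,0,0,0,1]]'
python3 -m inch '[[0,0.04,0,0,0,0,1],[0,0.04,0,0,0,0,1],[0,0.04,0,0,0,0,1],[0,0.03,0,0,0,0,1],[0,0,0,0,0,0,1]]'
python3 -m inch '[[0,0,0,0,0,0,1],[0,0,0,0,0,0,1],[0,0,0,0,0,0,1],[0,0,0,0,0,0,1],[0,0,0,0,0,0,1]]'
python3 - <<'E'
from h import *
im=grab_frame("scene");c=im[165:295,225:395]
cv2.imwrite("pics/crop6.png",cv2.cvtColor(cv2.resize(c,None,fx=4.5,fy=4.5,interpolation=cv2.INTER_CUBIC),cv2.COLOR_RGB2BGR))
E
```

```text
clock: 8.95
position: [0.6027, 0.2117, 0.0958]
tool_rot: [3.141, -0.001, 0.116]
force: [-11.8, -4.9, 33.1]
grip_width: -0.0
finger_force: 16.4
clock: 9.45
position: [0.6026, 0.2117, 0.0957]
tool_rot: [3.141, -0.001, 0.116]
force: [-11.1, -5.4, 32.7]
grip_width: -0.0001
finger_force: 16.4
clock: 9.95
position: [0.6017, 0.2115, 0.2238]
tool_rot: [3.141, 0.002, 0.117]
force: [0.8, -0.5, 1.3]
grip_width: -0.0
finger_force: 0.0
clock: 10.45
position: [0.5018, 0.0526, 0.2844]
tool_rot: [3.141, -0.0, 0.117]
force: [1.3, 0.4, 0.1]
grip_width: -0.0001
finger_force: 0.0
clock: 10.95
position: [0.5218, -0.0992, 0.2835]
tool_rot: [3.14, 0.0, 0.111]
force: [0.2, 0.8, 0.3]
grip_width: 0.0004
finger_force: 0.0
clock: 11.45
position: [0.5222, -0.0942, 0.2834]
tool_rot: [-3.142, -0.0, 0.118]
force: [0.3, 0.2, 0.7]
grip_width: -0.0005
finger_force: 0.0
```

View pics/crop6.png

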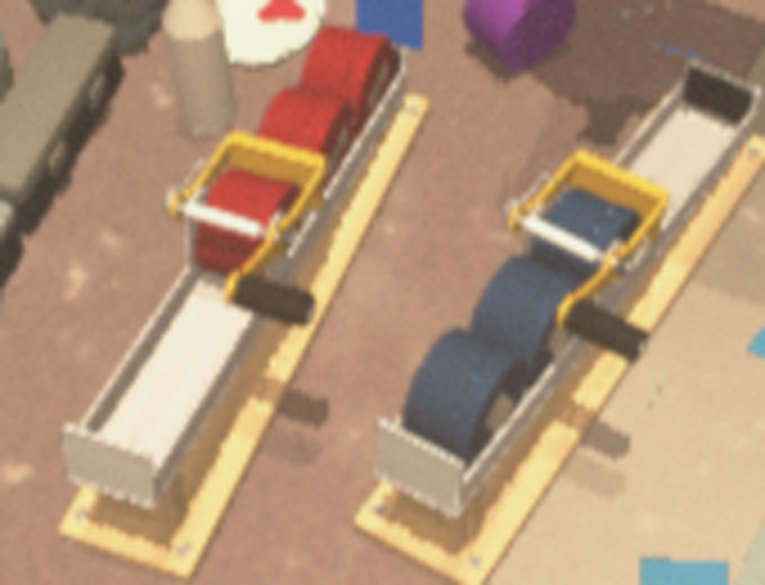

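Two red tins are in the tray at (350,70) and (305,125). The third is behind the shut gate at (245,220), the rocker is fully up, and the blue feeder is unchanged.

```bash
python3 -c "
from workcell import bot
print(bot.job_done())"
```

```text
the job is handed in; nothing more can be done
None
```

The job is handed in at about 11.5 s: two red tins are in the outlet tray, the third is behind the shut gate with the rocker fully up, and the blue tins were not touched.

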